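# Complete the dipping-fork rack from the touch-latch drawer

## Task

The two-pronged dipping fork is missing from the rack. Press the front of the handle-less drawer in until it releases and springs out, pull it well open, take out the two-pronged fork and snap its handle down into the free pair of spring clips on the rack, prongs pointing the same way as the other tools. Then push the drawer in until it latches shut again, leaving the ring dipper in the drawer and everything else where it is.

Things in the scene. Friction and masses are not known exactly. Their poses are not given: they have to be found in the camera images.
- drawer (a joint): How far the drawer stands out (m): 0.001 shut and latched, -0.009 pressed in to the stop, 0.145 end of slides. Pressed in to -0.007 or deeper and let go, it springs out to about 0.046. From there it slides with 1 to 4 N and stays where left. To shut: push it in to -0.007 or deeper (up to 12 N over the last 45 mm) and let go; it rests latched at 0.001. The stop may be hit.
- cabinet: Low wooden cabinet, 262 mm wide (y), 204 mm deep (x), top 66 mm above the worktop, a tub and a pitcher on the rear half of its top. Origin: near the centre of its underside, on the worktop; x points into the cabinet, away from the drawer front; the drawer opens towards -x. Its front face lies at x = -107 mm.
- drawer_front (a point): Middle of the outer face of the drawer front, 39 mm above the worktop: a pale wooden panel without handle, 258 mm wide (y), 50 mm high, 12 mm thick (x). x points into the cabinet (the way to press), y left along the panel, z up. Moves with the drawer. Latched, the panel's back stands 11 mm before the cabinet's face; sprung out, about 57 mm.
- drawer_top_edge (a point): Middle of the panel's top edge, 64 mm above the worktop, 12 mm thick; axes as drawer_front. Behind it the drawer is open, its floor 39 mm below this edge. The handles of its two tools lie across the drawer 42 mm (near row) and 94 mm (far row) behind this edge.
- fork_two_grip (a point): Middle of the handle of the two-pronged fork (50 g): dark round wood, 14 mm thick, 116 mm long; x points to its two steel prongs. Starts in the shut drawer, near or far row, prongs to the left, axis 42 mm above the worktop and 17 mm above the drawer floor, resting in notched wooden saddle bars (8 mm thick, notch 16 mm, posts up to the handle's axis) 35 mm either side of this point.
- fork_two_tip (a point): Point midway between the prong ends of the two-pronged fork, 150 mm from the middle of its handle. The straight prongs are 14 mm apart.
- ring_dipper_grip (a point): Middle of the handle of the ring dipper: the same handle, but a round wire loop 34 mm across for a head. It lies in the other row of the drawer, 52 mm from the two-pronged fork, and stays there.
- free_clips (a point): Centre of the free place of the rack, any one of its four; the middle of the fork's handle belongs here, 40 mm above the worktop, the handle along x. x points the way the heads of the tools point, y across the row, z up. Each place has two spring clips (12 mm wide, 42 mm before and behind this point). Let down from above, the handle meets their flared lips 11 mm higher and snaps home with 8 to 20 N.
- rack: Wooden rack: board 226 x 222 mm, its top 14 mm above the worktop, with two cross rails (18 mm wide, tops at 26 mm) at x = -42 and +42 mm, which carry four pairs of spring clips 50 mm apart in y (two steel jaws each, lips up to 53 mm above the worktop). Between the rails the board is free. Origin: on the worktop below the middle of the four places; axes as free_clips.
- fork_three_grip (a point): Three-pronged dipping fork. Same handle as the two-pronged fork (14 mm thick, 116 mm long); the point is its middle, x points to the head. It is snapped in the rack; leave it there.
- drop_dipper_grip (a point): Dipper with a drop-shaped wire loop. Same handle as the two-pronged fork (14 mm thick, 116 mm long); the point is its middle, x points to the head. It is snapped in the rack; leave it there.
- fork_four_grip (a point): Four-pronged dipping fork. Same handle as the two-pronged fork (14 mm thick, 116 mm long); the point is its middle, x points to the head. It is snapped in the rack; leave it there.
- spice_jar: Glass spice jar with a green lid, 46 mm wide, 106 mm high, behind the work; origin at the centre of its foot. Leave it standing.
- shaker: Steel powder shaker with a black top, 65 mm wide, 103 mm high, behind the work; origin at the centre of its foot. Leave it standing.

How it is judged:
By the outcome, as a careful person would: the job done as asked, in the order asked, and still so for the second after the job is handed in, with the robot touching nothing.
It also fails if it takes over 64 s, if anything falls off the work surface, if the arm or the gripper's body presses on something with over 40 N, if the wrist force passes 120 N, or if a joint passes its speed limit or range.

## Robot

A 7-joint arm with a two-finger parallel gripper is mounted at the origin on a cart in front of the work surface, level with it; the furniture and walls round the work are solid. World frame = base frame: x ahead of the robot, y to its left, z up, the work surface at z = 0. Lengths are in mm, angles in degrees, forces in N, time in s.
With the tool pointing down it reaches from about 350 to 900 mm from the base axis. Payload 8.1 kg.
Tool frame: the origin (TCP) lies midway between the tips of the shut fingers; the grasp point (between the pads) lies 19 mm behind it; z points along the fingers, y is the direction in which the jaws open and shut (so a half turn about z gives the same grasp; the last joint's range is limited). The gripper opens to 92 mm and grips with 3 to 60 N. Pads are 19 mm wide; open, the fingers measure 130 mm over their backs; the gripper's body (75 mm by 190 mm) begins 47 mm behind the grasp point.
Start: joints at [61.1, 24.895, 1.432, 90.138, -0.665, 64.973, -4.303], TCP at [244.401, -575.248, 226.742] pointing down, gripper open.
Joint ranges: [-149.89, 149.89], [-25.12, 119.58], [-72.63, 75.52], [4.76, 147.25], [-75.54, 255.54], [6.69, 114.76], [-157.13, 157.13]. Speed limits (degrees/s): [127.2, 127.2, 172.46, 172.46, 180, 180, 180].

## Interface

Orientations are given as a 3x3 rotation matrix whose columns are the frame's x, y, z axes.
In Python, from bench import * gives the robot as it stands. The module is installed in compiled form; this text tells all that it offers.
- The arm moves only by the tool play_rows, never from a script. Its argument "increments" is a list of rows, each a list of 7 numbers: the shift along the tool's x, y, z in cm, then the turn, a rotation vector about the tool's x, y, z in rad, then the opening, from -1 (shut) to 1 (fully open). A call has 1 to 8 rows; each row is the pose to reach, as a shift and turn from the pose measured when the call began, along the tool's axes at that moment; what a row does not reach only later rows make up. A row lasts 1/12 s, in which the tool goes at most 41.7 mm and 7.16 degrees, less where a joint would pass 70% of its speed; a pose out of reach is approached as far as the arm can. A call with a gripper value outside its range is refused whole. The fingers move at their own pace and stop on an object; "squeeze" is the grip in N (left out, the last holds). Time passes only in rows, so rows that repeat a pose let the fingers close. It gives the time, the measured TCP pose, the force and the opening at its end, in the units of the state.
- get_obs(): the state, without advancing time (a new reading comes with each control period).
- grab_frame(name): name is "side" or "top"; returns (picture, depth): 480x640x3 uint8, red, green, blue; 480x640 float32, mm along the optical axis (not along the pixel's ray), 0 where there is no reading.
- camera_model(name): a dict with "fov_y" (degrees; the focal length in pixels is half the picture's height over the tangent of half this angle, whatever the lens; pixels are square), "cx", "cy" (the principal point, pixels), "D" ([k1, k2, p1, p2, k3] as OpenCV has them; the pictures are not rectified), "R" (3x3) and "t" (3): a world point X has camera coordinates R X + t. Camera axes: x right, y down, z forward; pixel columns grow to the right and rows downward; lengths in mm; the calibration is good to about 2 mm. A picture is of the moment at which its call begins. camera_model takes no time and is no camera call.
- hand_in(): hands the job in, once; it reports no verdict.
The state is a dict: "clock": time; "joint_pos": joint angles; "joint_vel": joint speeds; "joint_torque": joint torques, N m; "tcp_pos": TCP position; "tcp_rot": TCP orientation; "contact_force": force on the tool from outside, world axes, zero at the start; "moment": the same for the moment, N m; "finger_gap": finger opening in mm.
Only numpy, scipy, OpenCV 4.12 (cv2) and the standard library are available. Lean on these libraries where they do the work, as an engineer would, in place of code of your own. Each camera call takes 0.05 s, during which the arm holds its last target. There are 200 camera calls.

## Working session

There is one attempt and no reset: what is moved stays moved. The work goes in short steps, Python scripts to look and compute and a tool call to move; the robot and the scene stay as the last step left them, time stands still between calls to the robot, and variables do not carry over. Pictures are saved under pics/ and viewed, about 8 in all and at most 12, crops included, and the job is handed in when it is done.

Besides the shell and the picture viewer there is one more tool, called after "Call:" by a JSON object that holds its "name" and its "arguments". play_rows: Moves the arm, as the interface text tells. Its arguments: {"type":"object","properties":{"increments":{"type":"array"},"squeeze":{"type":"number"}},"required":["increments"]}

```bash
mkdir -p pics; cat > h.py <<'E'
from bench import *
import numpy as np, cv2
def K(m):
    f=240/np.tan(np.radians(m["fov_y"])/2); return np.array([[f,0,m["cx"]],[0,f,m["cy"]],[0,0,1.]])
def ray(name,px):
    m=camera_model(name); R=np.array(m["R"]);t=np.array(m["t"]).ravel()
    u=cv2.undistortPoints(np.array(px,float).reshape(-1,1,2),K(m),np.array(m["D"],float)).reshape(-1,2)
    d=np.c_[u,np.ones(len(u))]@R
    return -R.T@t, d
def onplane(name,px,z):
    c,d=ray(name,px); return c+d*((z-c[2])/d[:,2])[:,None]
def bydepth(name,px,dep):
    c,d=ray(name,px); return c+d*np.array([dep[int(round(p[1])),int(round(p[0]))] for p in px])[:,None]
def tri(n1,p1,n2,p2):
    c1,d1=ray(n1,[p1]);c2,d2=ray(n2,[p2]);d1=d1[0];d2=d2[0]
    s=np.linalg.lstsq(np.c_[d1,-d2],c2-c1,rcond=None)[0]
    a=c1+d1*s[0];b=c2+d2*s[1]; return (a+b)/2,np.linalg.norm(a-b)
def proj(name,X):
    m=camera_model(name); return cv2.projectPoints(np.array(X,float).reshape(-1,1,3),cv2.Rodrigues(np.array(m["R"],float))[0],np.array(m["t"],float),K(m),np.array(m["D"],float))[0].reshape(-1,2)
def snap(name,fn):
    p,d=grab_frame(name); cv2.imwrite("pics/"+fn+".png",p[...,::-1]); np.save("pics/"+fn+".npy",d); return p,d
E
python3 - <<'E'
from h import *
for n in("side","top"):
    p,d=snap(n,n+"0"); m=camera_model(n); print(n,m, (d>0).mean())
    print("campos",ray(n,[[320,240]]))
o=get_obs(); print(o)
E
```

```text
side {'fov_y': 56.50715927752023, 'cx': 317.7857520670646, 'cy': 238.55616470129476, 'D': array([-0.01467393,  0.        ,  0.        ,  0.        ,  0.        ]), 'R': array([[-0.91959168, -0.39227826, -0.02165432],
       [-0.19425786,  0.50191071, -0.84282236],
       [ 0.34148942, -0.7708459 , -0.53775605]]), 't': array([586.96598903, 214.99935551, 767.37604509])} 0.9960579427083334
campos (array([319.48355069, 713.87219903, 606.57772298]), array([[ 0.33630199, -0.77116818, -0.54058825]]))
top {'fov_y': 53.445522728343086, 'cx': 317.61851156148236, 'cy': 241.8979519753273, 'D': array([-0.04081015,  0.        ,  0.        ,  0.        ,  0.        ]), 'R': array([[ 0.00767186, -0.99965962,  0.02493551],
       [-0.98563774, -0.01176639, -0.16846305],
       [ 0.16869911, -0.02328495, -0.98539252]]), 't': array([-64.68241871, 640.35129083, 945.34557274])} 0.995986328125
campos (array([ 472.17167777,  -35.11345472, 1041.02487716]), array([[ 0.17266157, -0.02823204, -0.98459725]]))
{'clock': 0.1, 'joint_pos': array([61.09937177, 24.93291104,  1.4304826 , 90.18290936, -0.66384475,
       64.97297482, -4.30316599]), 'joint_vel': array([-0.00056514, -0.04091159, -0.0682585 , -0.13588348,  0.0049071 ,
        0.01068151, -0.03811009]), 'joint_torque': array([ 1.80678526e-03, -6.69127393e+01,  9.87215526e-01, -3.15150511e+01,
       -6.06112950e-02,  3.73171270e-02,  5.93335540e-05]), 'tcp_pos': array([ 244.20482375, -574.82949275,  226.02508098]), 'tcp_rot': array([[ 9.20378210e-01,  3.91028767e-01, -6.73574821e-04],
       [ 3.91029323e-01, -9.20377394e-01,  1.23307354e-03],
       [-1.37775812e-04, -1.39828152e-03, -9.99999013e-01]]), 'contact_force': array([ 0.10047188, -0.13829729, -0.4530057 ]), 'moment': array([-0.02639979,  0.0139753 , -0.01222093]), 'finger_gap': 91.6234958884748}
```

View pics/top0.png

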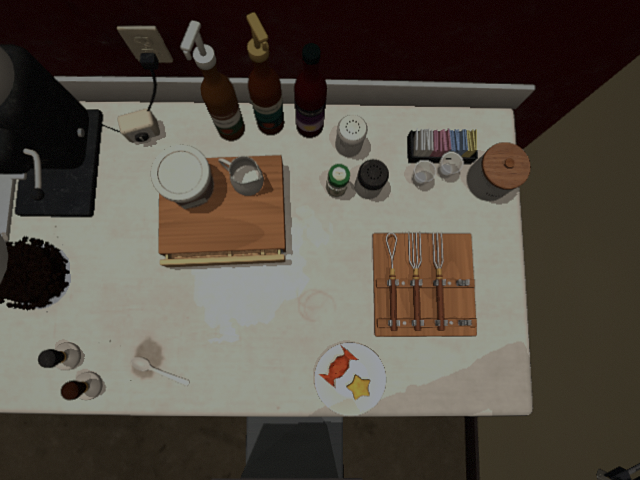

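View pics/side0.png

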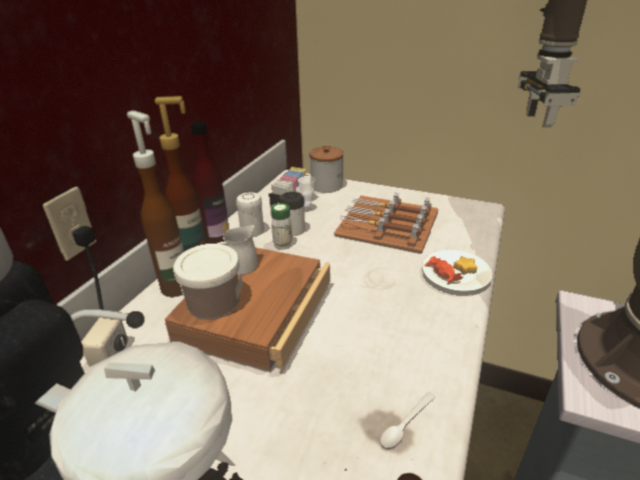

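```bash
python3 - <<'E'
from h import *
d=np.load("pics/top0.npy"); ds=np.load("pics/side0.npy")
p=cv2.imread("pics/top0.png"); s=cv2.imread("pics/side0.png")
def cloud(name,d):
    v,u=np.mgrid[0:480,0:640]; c,r=ray(name,np.c_[u.ravel(),v.ravel()]); return (c+r*d.reshape(-1,1)).reshape(480,640,3)
C=cloud("top",d); S=cloud("side",ds)
print("table z",np.median(C[300:320,200:280,2]),np.median(S[350:360,400:420,2]))
# cabinet top & rack by depth height
for nm,X,im in(("top",C,p),("side",S,s)):
    np.save("pics/C_"+nm+".npy",X)
    x,y,z=X[...,0],X[...,1],X[...,2]
    hsv=cv2.cvtColor(im,cv2.COLOR_BGR2HSV)
    for lab,m in(("cab",(z>56)&(z<76)&(x>450)&(x<800)&(y>-50)&(y<330)&(hsv[...,0]<14)&(hsv[...,1]>90)),
                 ("panel",(z>45)&(z<75)&(x>420)&(x<620)&(y>-50)&(y<330)&(hsv[...,0]>=13)&(hsv[...,0]<26)&(hsv[...,1]>60)&(hsv[...,2]>120)),
                 ("rack",(z>8)&(z<60)&(x>300)&(x<700)&(y<-120)&(y>-450)&(hsv[...,0]<16)&(hsv[...,1]>90))):
        m=cv2.morphologyEx(m.astype(np.uint8),cv2.MORPH_OPEN,np.ones((2,2)))
        n,l,st,_=cv2.connectedComponentsWithStats(m); 
        if n<2: print(nm,lab,"none");continue
        m=l==1+st[1:,4].argmax()
        P=X[m]; r=cv2.minAreaRect(P[:,:2].astype(np.float32)); print(nm,lab,m.sum(),"z",np.percentile(P[:,2],[5,50,95]).round(1),"rect",np.round(r[0],1),np.round(r[1],1),round(r[2],2),cv2.boxPoints(r).round(0).tolist())
big=cv2.resize(p[225:345,365:485],None,fx=5,fy=5,interpolation=cv2.INTER_CUBIC);cv2.imwrite("pics/rack.png",big)
E
```

```text
table z 0.5849414704325682 -2.0519196231226147
top cab 7668 z [62.8 66.4 69.4] rect [624.5 130.6] [355.2 276.6] 9.48 [[427.0, 238.0], [472.0, -35.0], [822.0, 23.0], [777.0, 296.0]]
top panel 523 z [53.3 64.  67.4] rect [585.3  90.4] [319.1 110.8] 67.11 [[472.0, -35.0], [574.0, -78.0], [698.0, 216.0], [596.0, 259.0]]
top rack 8601 z [10.7 14.7 46.4] rect [ 556.3 -222.3] [224.4 375.5] 0.41 [[443.0, -35.0], [445.0, -411.0], [670.0, -409.0], [667.0, -34.0]]
side cab 6109 z [59.2 64.2 65.9] rect [603.8 393.6] [261.9 815.6] 23.79 [[319.0, 714.0], [649.0, -32.0], [888.0, 73.0], [559.0, 820.0]]
side panel 760 z [48.1 60.7 63.4] rect [525.4 342.4] [102.6 843.4] 22.07 [[319.0, 714.0], [636.0, -68.0], [731.0, -29.0], [415.0, 752.0]]
side rack 2838 z [ 8.7 12.5 44.4] rect [506.7 147.1] [ 240.8 1169.2] 6.64 [[319.0, 714.0], [455.0, -447.0], [694.0, -420.0], [559.0, 742.0]]
```

View pics/rack.png

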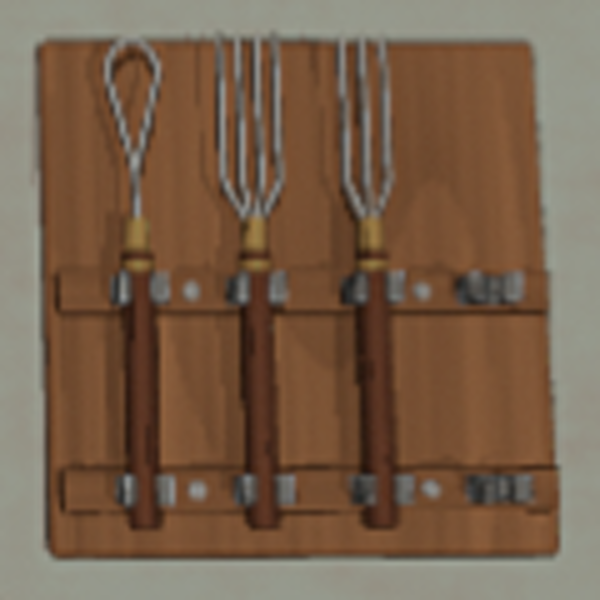

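```bash
python3 - <<'E'
from h import *
for nm in("top","side"):
    im=cv2.imread(f"pics/{nm}0.png"); X=np.load(f"pics/C_{nm}.npy"); dd=np.load(f"pics/{nm}0.npy")
    x,y,z=X[...,0],X[...,1],X[...,2]; hsv=cv2.cvtColor(im,cv2.COLOR_BGR2HSV)
    h,s_,v=[hsv[...,i].astype(int) for i in range(3)]
    for lab,m in(("cab",(z>58)&(z<72)&(x>480)&(x<800)&(y>-50)&(y<330)&(h<14)&(s_>90)),
                 ("panel",(z>56)&(z<72)&(x>420)&(x<620)&(y>-50)&(y<330)&(h>=13)&(h<26)&(s_>60)&(v>120)),
                 ("rack",(z>8)&(z<20)&(x>300)&(x<750)&(y<-120)&(y>-450)&(h<16)&(s_>90))):
        m=m&(dd>0); n,l,st,_=cv2.connectedComponentsWithStats(m.astype(np.uint8))
        m=l==1+st[1:,4].argmax()
        P=X[m]; r=cv2.minAreaRect(P[:,:2].astype(np.float32)); print(nm,lab,m.sum(),"z",np.percentile(P[:,2],[5,50,95]).round(1),np.round(r[0],1),np.round(r[1],1),round(r[2],2),cv2.boxPoints(r).round(0).tolist())
    # handles
    if nm=="top":
        c=lambda q:[365+(q[0]+.5)/5-.5,225+(q[1]+.5)/5-.5]
        print("clips",onplane("top",[c((491,288)),c((501,489))],48))
        for a,b in(((138,275),(146,520)),((258,275),(264,522)),((373,275),(381,522))): print("handle",onplane("top",[c(a),c(b)],46).round(1).tolist())
        print("board",onplane("top",[c(a) for a in((40,42),(530,42),(557,553),(52,553))],14).round(1).tolist())
big=cv2.resize(cv2.imread("pics/side0.png")[185:255,330:445],None,fx=6,fy=6,interpolation=cv2.INTER_CUBIC);cv2.imwrite("pics/rackside.png",big)
E
```

```text
top cab 7658 z [63.5 66.4 69.4] [709.6 145.3] [182.6 260.7] 3.28 [[611.0, 270.0], [626.0, 10.0], [808.0, 20.0], [793.0, 281.0]]
top panel 591 z [61.2 64.2 67.2] [602.1 139.9] [ 12.3 254.3] 3.18 [[589.0, 267.0], [603.0, 13.0], [615.0, 13.0], [601.0, 267.0]]
top rack 2114 z [10.7 14.  17.1] [ 559.1 -291. ] [224. 221.] 0.7 [[446.0, -182.0], [448.0, -403.0], [672.0, -400.0], [670.0, -179.0]]
clips [[ 559.63023092 -365.4140952    48.        ]
 [ 475.90469559 -366.20647305   48.        ]]
handle [[564.0, -216.0, 46.0], [462.6, -217.5, 46.0]]
handle [[564.5, -266.8, 46.0], [462.0, -266.7, 46.0]]
handle [[564.9, -315.8, 46.0], [462.2, -315.8, 46.0]]
board [[669.3, -180.3, 14.0], [672.1, -399.1, 14.0], [449.0, -400.9, 14.0], [448.2, -183.0, 14.0]]
side cab 6060 z [62.2 64.3 66. ] [712.6 145.2] [186.6 263.9] 2.6 [[613.0, 273.0], [625.0, 9.0], [812.0, 18.0], [800.0, 281.0]]
side panel 680 z [57.6 61.8 63.6] [603.3 139.3] [ 12.5 258. ] 3.16 [[590.0, 268.0], [604.0, 10.0], [617.0, 11.0], [602.0, 268.0]]
side rack 1445 z [ 9.4 12.  14.5] [ 560.8 -289.6] [223.  221.4] 0.47 [[448.0, -180.0], [450.0, -401.0], [673.0, -399.0], [671.0, -178.0]]
```

View pics/rackside.png

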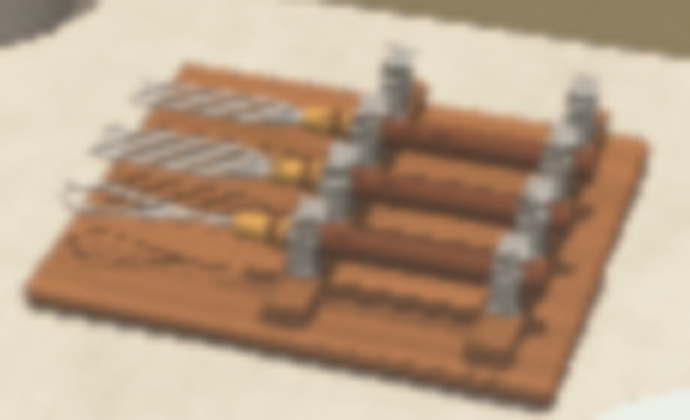

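```bash
cat >> h.py <<'E'
from scipy.spatial.transform import Rotation as Ro
def go(pos,yaw):
    o=get_obs(); R=np.array(o["tcp_rot"]); p=np.array(o["tcp_pos"]); c,s=np.cos(np.radians(yaw)),np.sin(np.radians(yaw))
    T=np.array([[c,s,0],[s,-c,0],[0,0,-1]])
    print("clock",round(o["clock"],2),"tcp",p.round(1),"yaw",round(float(np.degrees(np.arctan2(R[1,0],R[0,0]))),2),"gap",round(o["finger_gap"],1),"F",np.round(o["contact_force"],1),"j",np.round(o["joint_pos"],0))
    print("-> cm",np.round(R.T@(np.array(pos)-p)/10,2),"rad",Ro.from_matrix(R.T@T).as_rotvec().round(3))
E
python3 - <<'E'
from h import *
print(onplane("side",[[396.2,194.5],[427,200]],53))
go([545,136,150],3.15)
X=np.load("pics/C_top.npy");m=(X[...,2]>75)&(X[...,2]<200)&(X[...,0]>580)&(X[...,1]>20)&(X[...,1]<270)&(X[...,0]<800)
print("tub/pitcher min x",np.percentile(X[m][:,0],1),X[m][:,2].max())
E
```

```text
[[ 559.9444021  -360.15836595   53.        ]
 [ 476.26002157 -357.73555385   53.        ]]
clock 0.1 tcp [ 244.2 -574.8  226. ] yaw 23.02 gap 91.6 F [ 0.1 -0.1 -0.5] j [61. 25.  1. 90. -1. 65. -4.]
-> cm [ 55.48 -53.65   7.67] rad [-0.001  0.     0.347]
tub/pitcher min x 700.3835674344311 165.26227315452252
```

Call:
{"name": "play_rows", "arguments": {"increments": [[55.5,-53.6,4,0,0,0.347,-1],[55.5,-53.6,4,0,0,0.347,-1],[55.5,-53.6,4,0,0,0.347,-1],[55.5,-53.6,4,0,0,0.347,-1],[55.5,-53.6,4,0,0,0.347,-1],[55.5,-53.6,4,0,0,0.347,-1],[55.5,-53.6,4,0,0,0.347,-1],[55.5,-53.6,4,0,0,0.347,-1]]}}

```text
clock: 0.77
tcp_pos: [374.3, -266.7, 209.3]
tcp_rot: [[0.999, 0.055, -0.001], [0.055, -0.999, 0.001], [-0.001, -0.001, -1.0]]
contact_force: [1.6, 0.5, 0.2]
finger_gap: 43.0
```

```bash
python3 -c "
from h import *
go([545,136,150],3.15)"
```

```text
clock 0.77 tcp [ 374.3 -266.7  209.3] yaw 3.13 gap 43.0 F [1.6 0.5 0.2] j [ 32.  11.  -4. 113.   1.  56. -59.]
-> cm [ 19.24 -39.28   5.97] rad [-0.001  0.001 -0.   ]
```

Call:
{"name": "play_rows", "arguments": {"increments": [[19.2,-39.3,6,0,0,0,-1],[19.2,-39.3,6,0,0,0,-1],[19.2,-39.3,6,0,0,0,-1],[19.2,-39.3,6,0,0,0,-1],[19.2,-39.3,6,0,0,0,-1],[19.2,-39.3,6,0,0,0,-1],[19.2,-39.3,6,0,0,0,-1],[19.2,-39.3,6,0,0,0,-1]]}}

```text
clock: 1.43
tcp_pos: [502.4, 37.7, 164.1]
tcp_rot: [[0.999, 0.054, -0.001], [0.054, -0.999, 0.001], [-0.001, -0.001, -1.0]]
contact_force: [1.2, -0.5, -0.2]
finger_gap: 0.1
```

```bash
python3 -c "
from h import *
go([545,136.5,38],3.15)"
```

```text
clock 1.43 tcp [502.4  37.7 164.1] yaw 3.12 gap 0.1 F [ 1.2 -0.5 -0.2] j [   1.   19.  -14.  110.    6.   52. -103.]
-> cm [ 4.8  -9.62 12.62] rad [-0.001  0.001 -0.001]
```

Call:
{"name": "play_rows", "arguments": {"increments": [[4.8,-9.6,6,0,0,0,-1],[4.8,-9.6,12.6,0,0,0,-1],[4.8,-9.6,12.6,0,0,0,-1],[4.8,-9.6,12.6,0,0,0,-1],[4.8,-9.6,12.6,0,0,0,-1],[4.8,-9.6,12.6,0,0,0,-1]]}}

```text
clock: 1.93
tcp_pos: [543.1, 137.5, 35.5]
tcp_rot: [[0.998, 0.057, -0.006], [0.057, -0.998, 0.0], [-0.006, -0.001, -1.0]]
contact_force: [-0.6, -0.0, 1.2]
finger_gap: 0.9
```

```bash
python3 -c "
from h import *
go([586,139,38],3.15)"
```

```text
clock 1.93 tcp [543.1 137.5  35.5] yaw 3.29 gap 0.9 F [-0.6 -0.   1.2] j [ -10.   33.  -13.  109.   11.   39. -116.]
-> cm [ 4.29  0.1  -0.28] rad [-0.001  0.006  0.002]
```

Call:
{"name": "play_rows", "arguments": {"increments": [[3.0,0,0,0,0,0,-1],[4.0,0,0,0,0,0,-1],[4.3,0,0,0,0,0,-1],[4.6,0,0,0,0,0,-1],[4.9,0,0,0,0,0,-1],[5.1,0,0,0,0,0,-1],[5.2,0,0,0,0,0,-1],[5.2,0,0,0,0,0,-1]]}}

```text
clock: 2.6
tcp_pos: [593.3, 139.0, 36.2]
tcp_rot: [[0.998, 0.056, -0.008], [0.056, -0.998, -0.001], [-0.008, 0.0, -1.0]]
contact_force: [-5.6, -1.4, 2.8]
finger_gap: 0.7
```

Call:
{"name": "play_rows", "arguments": {"increments": [[0.3,0,0,0,0,0,-1],[0.6,0,0,0,0,0,-1],[0.8,0,0,0,0,0,-1],[0.8,0,0,0,0,0,-1]]}}

```text
clock: 2.93
tcp_pos: [594.6, 138.6, 36.6]
tcp_rot: [[0.998, 0.057, -0.019], [0.057, -0.998, -0.003], [-0.019, 0.002, -1.0]]
contact_force: [-20.7, 0.0, 14.6]
finger_gap: 0.5
```

Call:
{"name": "play_rows", "arguments": {"increments": [[-2,0,0,0,0,0,-1],[-5,0,0,0,0,0,-1],[-8,0,0,0,0,0,-1],[-9,0,0,0,0,0,-1],[-9,0,-4,0,0,0,-1],[-9,0,-7,0,0,0,-1],[-9,0,-7,0,0,0,-1]]}}

```text
clock: 3.52
tcp_pos: [509.0, 134.2, 114.7]
tcp_rot: [[0.998, 0.056, -0.009], [0.056, -0.998, -0.001], [-0.009, 0.0, -1.0]]
contact_force: [1.2, 0.6, -0.1]
finger_gap: 0.5
```

```bash
python3 - <<'E'
from h import *
p,d=snap("top","top1"); X=np.load("pics/C_top.npy")
v,u=np.mgrid[0:480,0:640]; c,r=ray("top",np.c_[u.ravel(),v.ravel()]); X=(c+r*d.reshape(-1,1)).reshape(480,640,3)
h,s,vv=cv2.split(cv2.cvtColor(p,cv2.COLOR_RGB2HSV)); x,y,z=X[...,0],X[...,1],X[...,2]
m=(d>0)&(z>56)&(z<72)&(x>400)&(x<620)&(y>-50)&(y<330)&(h>=13)&(h<26)&(s>60)&(vv>120)
P=X[m]; print(cv2.minAreaRect(P[:,:2].astype(np.float32)),np.median(P[:,2]))
go([550,138,150],93.15)
cv2.imwrite("pics/dr1.png",cv2.resize(p[235:335,140:320],None,fx=4,fy=4)[...,::-1])
E
```

```text
((574.1543579101562, 105.59485626220703), (189.3068389892578, 56.437705993652344), 68.88038635253906) 64.13096736697582
clock 3.57 tcp [508.2 133.7 112.4] yaw 3.2 gap 0.5 F [-0.1 -0.7  0.7] j [  -9.   24.  -15.  110.    8.   47. -115.]
-> cm [ 4.15 -0.2  -3.8 ] rad [-0.008  0.009 -1.57 ]
```

View pics/dr1.png

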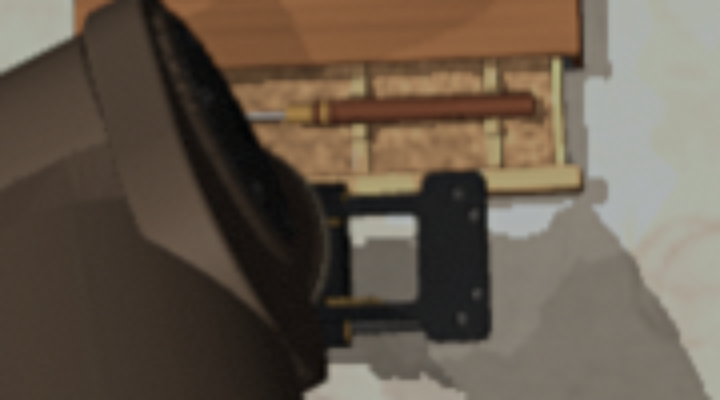

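Call:
{"name": "play_rows", "arguments": {"increments": [[4.9,-0.4,-3.8,0,0,-1.57,-0.35],[4.9,-0.4,-3.8,0,0,-1.57,-0.35],[4.9,-0.4,-3.8,0,0,-1.57,-0.35],[4.9,-0.4,-3.8,0,0,-1.57,-0.35],[4.9,-0.4,-3.8,0,0,-1.57,-0.35],[4.9,-0.4,-3.8,0,0,-1.57,-0.35],[4.9,-0.4,-3.8,0,0,-1.57,-0.35],[4.9,-0.4,-3.8,0,0,-1.57,-0.35]]}}

```text
clock: 4.23
tcp_pos: [556.9, 139.5, 149.7]
tcp_rot: [[0.487, 0.873, -0.014], [0.873, -0.487, -0.004], [-0.01, -0.01, -1.0]]
contact_force: [0.7, -1.1, 0.0]
finger_gap: 29.5
```

```bash
python3 -c "
from h import *
go([557.7,137,90],93.15)"
```

```text
clock 4.23 tcp [556.9 139.5 149.7] yaw 60.87 gap 29.5 F [ 0.7 -1.1  0. ] j [  1.  28. -29. 100.  15.  57. -63.]
-> cm [-0.12  0.25  5.97] rad [-0.012  0.007 -0.563]
```

Call:
{"name": "play_rows", "arguments": {"increments": [[-0.12,0.25,0,-0.012,0.007,-0.563,-0.35],[-0.12,0.25,3,-0.012,0.007,-0.563,-0.35],[-0.12,0.25,6,-0.012,0.007,-0.563,-0.35],[-0.12,0.25,6,-0.012,0.007,-0.563,-0.35],[-0.12,0.25,6,-0.012,0.007,-0.563,-0.35],[-0.12,0.25,6,-0.012,0.007,-0.563,-0.35]]}}

```text
clock: 4.73
tcp_pos: [556.9, 135.8, 88.9]
tcp_rot: [[-0.057, 0.998, -0.002], [0.998, 0.057, -0.001], [-0.001, -0.002, -1.0]]
contact_force: [-0.7, 0.3, -0.4]
finger_gap: 29.9
```

```bash
python3 - <<'E'
from h import *
p,d=snap("side","side1"); v,u=np.mgrid[0:480,0:640]; c,r=ray("side",np.c_[u.ravel(),v.ravel()]); X=(c+r*d.reshape(-1,1)).reshape(480,640,3)
h,s,vv=cv2.split(cv2.cvtColor(p,cv2.COLOR_RGB2HSV)); x,y,z=X[...,0],X[...,1],X[...,2]
m=(d>0)&(z>58)&(z<66)&(x>500)&(x<590)&(y>-50)&(y<330)&(h>=13)&(h<26)&(s>60)&(vv>120)
P=X[m];a=np.array([.9985,.055]); print(m.sum(),np.percentile(P[:,:2]@a,[3,50,97])-np.array([602.7,139.6])@a)
go([557.7,137,51],93.15)
cv2.imwrite("pics/dr2.png",cv2.resize(p[200:400,150:400],None,fx=3,fy=3)[...,::-1])
E
```

```text
434 [-50.651091   -45.75791619 -39.62860709]
clock 4.78 tcp [557.3 136.1  89.4] yaw 93.0 gap 30.1 F [ 0.2  0.3 -0.3] j [  5.  33. -35. 104.  24.  50. -38.]
-> cm [0.09 0.05 3.84] rad [-0.001  0.    -0.003]
```

View pics/dr2.png

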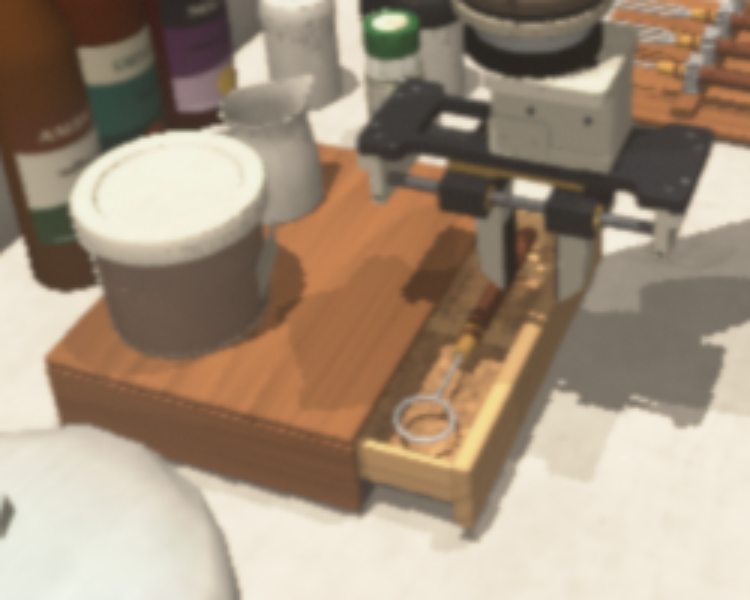

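Call:
{"name": "play_rows", "arguments": {"increments": [[0.1,0,3.8,0,0,0,-0.35],[0.1,0,3.8,0,0,0,-0.35],[0.1,0,3.8,0,0,0,-1],[0.1,0,3.8,0,0,0,-1],[0.1,0,3.8,0,0,0,-1],[0.1,0,3.8,0,0,0,-1]], "squeeze": 20}}

```text
clock: 5.28
tcp_pos: [558.0, 137.5, 53.0]
tcp_rot: [[-0.052, 0.999, 0.001], [0.999, 0.052, 0.0], [0.0, 0.001, -1.0]]
contact_force: [-1.1, 0.3, 4.9]
finger_gap: 11.6
```

```bash
python3 -c "
from h import *
go(np.array([557,136.5,51])-95*np.array([.9985,.055,0]),93.15)"
```

```text
clock 5.28 tcp [558.  137.5  53. ] yaw 92.97 gap 11.6 F [-1.1  0.3  4.9] j [  4.  36. -33. 106.  26.  46. -40.]
-> cm [-0.13 -9.61  0.19] rad [ 0.001 -0.    -0.003]
```

Call:
{"name": "play_rows", "arguments": {"increments": [[0,-1.2,0,0,0,0,-1],[0,-2.6,0,0,0,0,-1],[0,-4,0,0,0,0,-1],[0,-5.4,0,0,0,0,-1],[0,-6.8,0,0,0,0,-1],[0,-8.2,0,0,0,0,-1],[0,-9.3,0,0,0,0,-1],[0,-9.3,0,0,0,0,-1]]}}

```text
clock: 5.95
tcp_pos: [462.8, 132.3, 53.1]
tcp_rot: [[-0.053, 0.999, -0.0], [0.999, 0.053, -0.001], [-0.001, -0.0, -1.0]]
contact_force: [-1.0, 0.8, -10.8]
finger_gap: 11.8
```

Call:
{"name": "play_rows", "arguments": {"increments": [[0,0,0,0,0,0,-0.35],[0,0,0,0,0,0,-0.35],[0,0,0,0,0,0,-0.35],[0,0,-5,0,0,0,-0.35],[0,0,-10,0,0,0,-0.35],[-10,-8,-12,0,0,0,-0.35],[-20,-8,-14,0,0,0,-0.35],[-20,-8,-14,0,0,0,-0.35]]}}

```text
clock: 6.62
tcp_pos: [418.9, 21.6, 170.0]
tcp_rot: [[-0.055, 0.998, 0.002], [0.998, 0.055, -0.001], [-0.001, 0.002, -1.0]]
contact_force: [0.4, -0.7, -0.3]
finger_gap: 30.0
```

```bash
python3 - <<'E'
from h import *
p,d=snap("top","top2"); snap("side","side2"); go([600,0,200],93.15)
cv2.imwrite("pics/dr3.png",cv2.resize(p[210:350,130:310],None,fx=4,fy=4)[...,::-1])
E
```

```text
clock 6.72 tcp [418.3  15.  169.8] yaw 92.46 gap 29.8 F [ 0.6  0.3 -0.4] j [ 25.  14. -41. 119.  12.  51. -20.]
-> cm [-2.29 18.09 -3.  ] rad [ 0.     0.005 -0.012]
```

View pics/dr3.png

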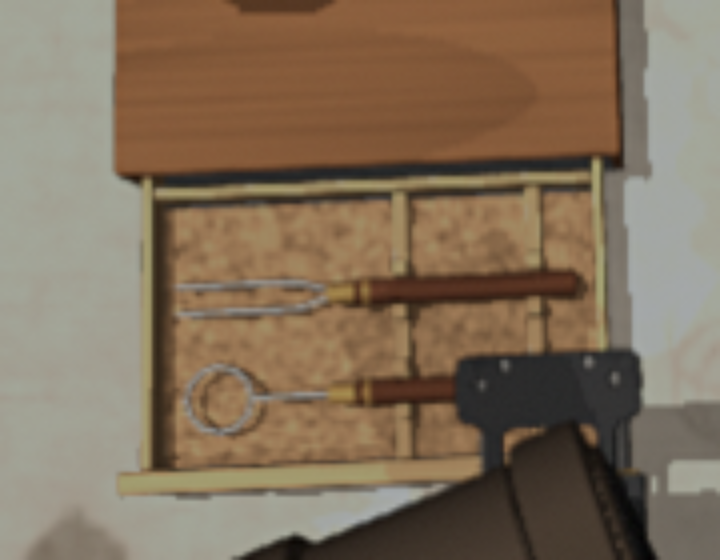

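```bash
python3 - <<'E'
from h import *
c=lambda q:[130+(q[0]+.5)/4-.5,210+(q[1]+.5)/4-.5]
for z in (42,47):print(z,onplane("top",[c(a) for a in((468,288),(380,291),(580,284),(178,301))],z).round(1).tolist())
for n in("top","side"):
    p=cv2.imread(f"pics/{n}2.png"); d=np.load(f"pics/{n}2.npy"); v,u=np.mgrid[0:480,0:640]; cc,r=ray(n,np.c_[u.ravel(),v.ravel()]); X=(cc+r*d.reshape(-1,1)).reshape(480,640,3)
    h,s,vv=[a.astype(int) for a in cv2.split(cv2.cvtColor(p,cv2.COLOR_BGR2HSV))]; x,y,z=X[...,0],X[...,1],X[...,2]
    m=(d>0)&(z>36)&(z<54)&(x>530)&(x<585)&(y>0)&(y<200)&((h<12)|(h>172))&(s>90)&(vv<120)
    k,l,st,cen=cv2.connectedComponentsWithStats(m.astype(np.uint8)); i=1+st[1:,4].argmax(); m=l==i
    P=X[m]; print(n,m.sum(),"mean",P.mean(0).round(1),"zpct",np.percentile(P[:,2],[5,50,95]).round(1),cv2.minAreaRect(P[:,:2].astype(np.float32)),"px",cen[i])
    np.save(f"pics/px{n}.npy",cen[i])
print(tri("top",np.load("pics/pxtop.npy"),"side",np.load("pics/pxside.npy")))
# panel in side
x,y,z=X[...,0],X[...,1],X[...,2]
m=(d>0)&(z>58)&(z<66)&(x>400)&(x<500)&(y>100)&(y<280)&(h>=13)&(h<26)&(s>60)&(vv>120); a=np.array([.9985,.055]); print("panel",m.sum(),np.percentile(X[m][:,:2]@a,[3,50,97])-np.array([602.7,139.6])@a)
E
```

```text
42 [[557.1, 89.2, 42.0], [555.1, 135.0, 42.0], [559.9, 30.7, 42.0], [548.6, 240.1, 42.0]]
47 [[556.7, 88.5, 47.0], [554.7, 134.2, 47.0], [559.4, 30.4, 47.0], [548.2, 238.8, 47.0]]
top 287 mean [557.3  85.1  47.9] zpct [43.4 47.9 51.6] ((557.6600341796875, 85.55609893798828), (12.106133460998535, 104.51922607421875), 3.199549913406372) px [248.24738676 281.33101045]
side 60 mean [555.2  90.9  44.5] zpct [42.3 44.6 46.4] ((555.3086547851562, 86.25181579589844), (3.2519891262054443, 94.4867172241211), 2.583786725997925) px [338.26666667 298.4       ]
(array([557.65588481,  85.99575342,  39.43216643]), np.float64(0.7326945976095021))
panel 506 [-144.38146656 -139.13807136 -133.21427657]
```

```bash
python3 -c "
from h import *
go([557,89,110],93.2)"
```

```text
clock 6.72 tcp [418.3  15.  169.8] yaw 92.46 gap 29.8 F [ 0.6  0.3 -0.4] j [ 25.  14. -41. 119.  12.  51. -20.]
-> cm [ 6.83 14.17  5.96] rad [ 0.     0.005 -0.013]
```

Call:
{"name": "play_rows", "arguments": {"increments": [[6.8,14.2,0,0,0.005,-0.013,-0.22],[6.8,14.2,3,0,0.005,-0.013,-0.22],[6.8,14.2,6,0,0.005,-0.013,-0.22],[6.8,14.2,6,0,0.005,-0.013,-0.22],[6.8,14.2,6,0,0.005,-0.013,-0.22],[6.8,14.2,6,0,0.005,-0.013,-0.22],[6.8,14.2,6,0,0.005,-0.013,-0.22]]}}

```text
clock: 7.3
tcp_pos: [557.0, 89.2, 109.4]
tcp_rot: [[-0.056, 0.998, -0.001], [0.998, 0.056, 0.001], [0.001, -0.001, -1.0]]
contact_force: [-0.3, 0.2, 0.5]
finger_gap: 35.3
```

```bash
python3 -c "
from h import *
go([557,89,30],93.2)"
```

```text
clock 7.3 tcp [557.   89.2 109.4] yaw 93.24 gap 35.3 F [-0.3  0.2  0.5] j [ 11.  31. -36. 104.  23.  52. -32.]
-> cm [-0.02 -0.    7.94] rad [-0.001 -0.001  0.001]
```

Call:
{"name": "play_rows", "arguments": {"increments": [[0,0,3,0,0,0,-0.22],[0,0,6,0,0,0,-0.22],[0,0,7.9,0,0,0,-0.22],[0,0,7.9,0,0,0,-0.22],[0,0,7.9,0,0,0,-0.22]]}}

```text
clock: 7.72
tcp_pos: [556.5, 88.7, 31.5]
tcp_rot: [[-0.056, 0.998, -0.001], [0.998, 0.056, 0.0], [0.0, -0.001, -1.0]]
contact_force: [0.7, 1.1, 0.1]
finger_gap: 35.6
```

Call:
{"name": "play_rows", "arguments": {"increments": [[0,0,0,0,0,0,-1],[0,0,0,0,0,0,-1],[0,0,0,0,0,0,-1],[0,0,0,0,0,0,-1],[0,0,0,0,0,0,-1],[0,0,0,0,0,0,-1]], "squeeze": 50}}

```text
clock: 8.22
tcp_pos: [557.5, 88.7, 32.6]
tcp_rot: [[-0.056, 0.998, 0.001], [0.998, 0.056, 0.0], [-0.0, 0.001, -1.0]]
contact_force: [-0.6, -0.5, 8.7]
finger_gap: 12.7
```

Call:
{"name": "play_rows", "arguments": {"increments": [[0,0,-1,0,0,0,-1],[0,0,-3,0,0,0,-1],[0,0,-6,0,0,0,-1],[0,0,-9,0,0,0,-1],[0,0,-12,0,0,0,-1],[0,0,-14,0,0,0,-1],[0,0,-14,0,0,0,-1]]}}

```text
clock: 8.8
tcp_pos: [559.4, 90.0, 177.9]
tcp_rot: [[-0.056, 0.998, 0.008], [0.998, 0.056, 0.002], [0.001, 0.008, -1.0]]
contact_force: [0.1, 0.2, -0.2]
finger_gap: 12.5
```

```bash
python3 -c "
from h import *
go([480,-150,180],45)
go([518,-366,180],0.5)"
```

```text
clock 8.8 tcp [559.4  90.  177.9] yaw 93.23 gap 12.5 F [ 0.1  0.2 -0.2] j [ 13.  27. -38. 100.  19.  59. -29.]
-> cm [-23.51  -9.27  -0.32] rad [ 0.007 -0.005  0.842]
clock 8.8 tcp [559.4  90.  177.9] yaw 93.23 gap 12.5 F [ 0.1  0.2 -0.2] j [ 13.  27. -38. 100.  19.  59. -29.]
-> cm [-45.29  -6.69  -0.32] rad [ 0.006 -0.008  1.618]
```

Call:
{"name": "play_rows", "arguments": {"increments": [[-3,-1,-1,0,0,0.12,-1],[-6,-2,-1,0,0,0.24,-1],[-9,-3,-1,0,0,0.36,-1],[-12,-4,-1,0,0,0.48,-1],[-15,-5,-1,0,0,0.6,-1],[-18,-6,-1,0,0,0.72,-1],[-21,-7,-1,0,0,0.84,-1],[-24,-7,-1,0,0,0.95,-1]]}}

```text
clock: 9.47
tcp_pos: [500.4, -155.0, 186.8]
tcp_rot: [[0.783, 0.622, 0.006], [0.622, -0.783, 0.001], [0.006, 0.003, -1.0]]
contact_force: [-0.1, -0.2, -1.4]
finger_gap: 12.6
```

```bash
python3 -c "
from h import *
go([518,-366,150],0.5)"
```

```text
clock 9.47 tcp [ 500.4 -155.   186.8] yaw 38.43 gap 12.6 F [-0.1 -0.2 -1.4] j [ 30.  20. -24. 106.   9.  56. -49.]
-> cm [-11.76  17.61   3.66] rad [ 0.001 -0.007  0.662]
```

Call:
{"name": "play_rows", "arguments": {"increments": [[-2.5,3.5,1,0,-0.005,0.12,-1],[-5,7,1.5,0,-0.005,0.24,-1],[-7.5,10.5,2,0,-0.005,0.36,-1],[-10,14,2.5,0,-0.006,0.48,-1],[-11.8,17.6,3.2,0,-0.007,0.6,-1],[-11.8,17.6,3.7,0,-0.007,0.662,-1],[-11.8,17.6,3.7,0,-0.007,0.662,-1],[-11.8,17.6,3.7,0,-0.007,0.662,-1]]}}

```text
clock: 10.13
tcp_pos: [516.9, -365.9, 148.7]
tcp_rot: [[1.0, 0.009, -0.002], [0.009, -1.0, 0.001], [-0.002, -0.001, -1.0]]
contact_force: [0.3, 0.3, 0.4]
finger_gap: 12.5
```

```bash
python3 - <<'E'
from h import *
go([518,-366,80],0.5)
p,d=snap("side","side3"); q,e=snap("top","top3")
a=cv2.resize(p[110:260,320:450],None,fx=3,fy=3); b=cv2.resize(q[190:350,350:490],None,fx=2.8,fy=2.8)
cv2.imwrite("pics/cmb.png",np.hstack([a[:448,:],b[:448]])[...,::-1])
E
```

```text
clock 10.13 tcp [ 516.9 -365.9  148.7] yaw 0.53 gap 12.5 F [0.3 0.3 0.4] j [ 38.  30. -11.  93.   6.  57. -65.]
-> cm [0.12 0.02 6.87] rad [-0.001  0.002  0.001]
```

View pics/cmb.png

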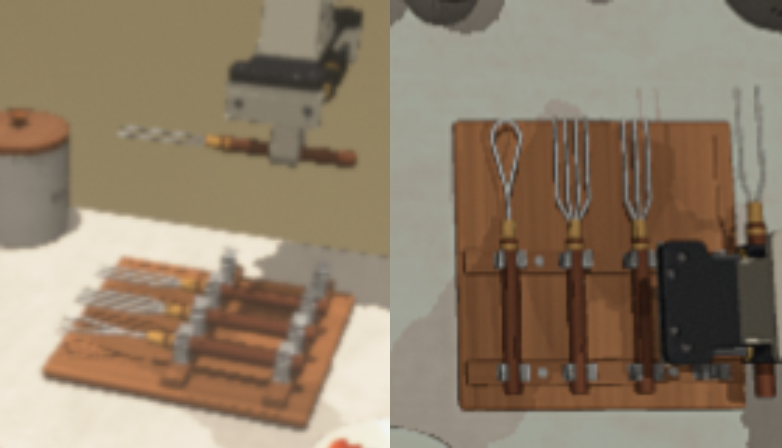

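```bash
python3 - <<'E'
from h import *
c=lambda q:[350+(q[0]-390+.5)/2.8-.5,190+(q[1]+.5)/2.8-.5]
print(onplane("top",[c(a) for a in((766,396),(755,240),(750.5,88))],160).round(1).tolist())
for n in("top","side"):
    p=cv2.imread(f"pics/{n}3.png"); d=np.load(f"pics/{n}3.npy"); v,u=np.mgrid[0:480,0:640]; cc,r=ray(n,np.c_[u.ravel(),v.ravel()]); X=(cc+r*d.reshape(-1,1)).reshape(480,640,3)
    h,s,vv=[a.astype(int) for a in cv2.split(cv2.cvtColor(p,cv2.COLOR_BGR2HSV))]; x,y,z=X[...,0],X[...,1],X[...,2]
    m=(d>0)&(z>140)&(z<180)&(x>430)&(x<600)&(y<-340)&(y>-390)&((h<12)|(h>172))&(s>90)&(vv<130)
    P=X[m]; print(n,m.sum(),"x",P[:,0].min().round(1),P[:,0].max().round(1),"z slope",np.polyfit(P[:,0],P[:,2],1),"y fit",np.polyfit(P[:,0]-518,P[:,1],1), "z med",np.median(P[:,2]))
E
```

```text
[[459.7, -364.2, 160.0], [562.8, -361.6, 160.0], [667.1, -363.7, 160.0]]
top 103 x 459.9 572.8 z slope [2.20720598e-03 1.63040283e+02] y fit [ 1.35579799e-02 -3.61901887e+02] z med 164.2646217740313
side 39 x 463.1 563.5 z slope [-2.39047173e-03  1.60306907e+02] y fit [-1.14668353e-03 -3.60689478e+02] z med 159.11226463551003
```

Call:
{"name": "play_rows", "arguments": {"increments": [[0,0,3,0,0,0,-1],[0.02,0,6,0,0,0,-1],[0.02,0,8,0,0,0,-1],[0.02,0,9.4,0,0,0,-1],[0.02,0,9.4,0,0,0,-1],[0.02,0,9.4,0,0,0,-1]]}}

```text
clock: 10.73
tcp_pos: [518.2, -362.9, 56.0]
tcp_rot: [[1.0, 0.015, -0.001], [0.015, -1.0, 0.002], [-0.001, -0.002, -1.0]]
contact_force: [0.7, 0.9, 0.5]
finger_gap: 12.7
```

```bash
python3 - <<'E'
from h import *
go([518,-366,40],0.5)
p,d=snap("side","side4"); q,e=snap("top","top4")
a=cv2.resize(p[150:260,330:450],None,fx=3,fy=3); b=cv2.resize(q[225:345,405:495],None,fx=4.8,fy=4.8)
a=np.vstack([a,np.zeros((576-a.shape[0],a.shape[1],3),np.uint8)]); cv2.imwrite("pics/cmb2.png",np.hstack([a,b])[...,::-1])
E
```

```text
clock 10.73 tcp [ 518.2 -362.9   56. ] yaw 0.84 gap 12.7 F [0.7 0.9 0.5] j [ 37.  36. -10.  98.   8.  47. -66.]
-> cm [-0.03  0.31  1.6 ] rad [-0.002  0.001  0.006]
```

View pics/cmb2.png

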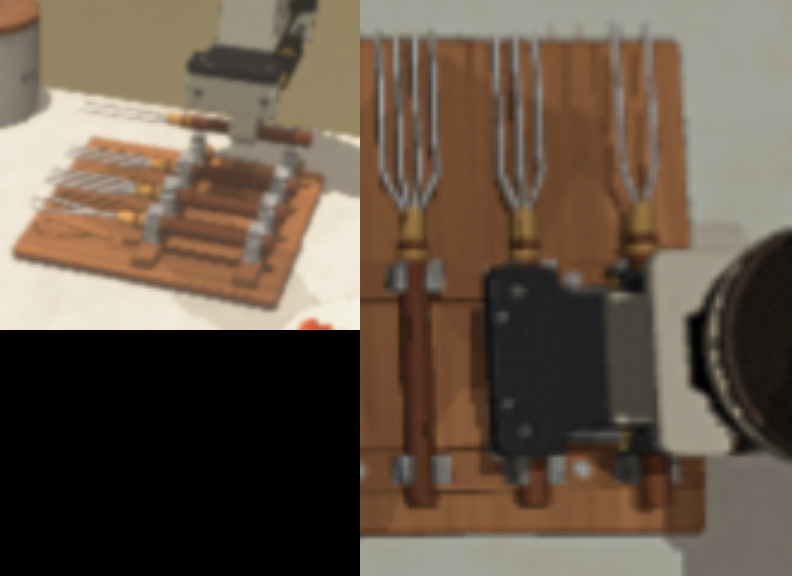

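```bash
python3 - <<'E'
from h import *
c=lambda q:[405+(q[0]-360+.5)/4.8-.5,225+(q[1]+.5)/4.8-.5]
print("held",onplane("top",[c(a) for a in((641,235),(655,492))],68).round(1).tolist())
print("three",onplane("top",[c(a) for a in((525,240),(537,490))],44).round(1).tolist())
print("four",onplane("top",[c(a) for a in((412,240),(423,490))],44).round(1).tolist())
print("clip front",onplane("top",[c((653,468))],50).round(1).tolist())
print(get_obs()["tcp_pos"], get_obs()["clock"])
go([517.3,-366,54],0.5)
E
```

```text
held [[575.8, -360.2, 68.0], [466.4, -361.8, 68.0]]
three [[575.7, -316.2, 44.0], [466.9, -317.9, 44.0]]
four [[575.2, -265.9, 44.0], [466.7, -268.0, 44.0]]
clip front [[476.5, -367.3, 50.0]]
[ 519.10993185 -364.1239024    57.39269697] 10.8333
clock 10.83 tcp [ 519.1 -364.1   57.4] yaw 0.78 gap 12.6 F [ 0.3  0.1 -0.7] j [ 37.  36. -10.  98.   8.  47. -66.]
-> cm [-0.18  0.19  0.34] rad [ 0.    -0.002  0.005]
```

```bash
python3 - <<'E'
from h import *
go([518.5,-368.5,54],0.8)
E
```

```text
clock 10.83 tcp [ 519.1 -364.1   57.4] yaw 0.78 gap 12.6 F [ 0.3  0.1 -0.7] j [ 37.  36. -10.  98.   8.  47. -66.]
-> cm [-0.07  0.44  0.34] rad [ 0.    -0.002 -0.   ]
```

Call:
{"name": "play_rows", "arguments": {"increments": [[-0.07,0.44,0.2,0,-0.002,0,-1],[-0.07,0.44,0.2,0,-0.002,0,-1],[-0.07,0.44,0.2,0,-0.002,0,-1],[-0.07,0.44,0.2,0,-0.002,0,-1],[-0.07,0.44,0.2,0,-0.002,0,-1]]}}

```text
clock: 11.25
tcp_pos: [518.6, -368.6, 55.7]
tcp_rot: [[1.0, 0.014, 0.0], [0.014, -1.0, -0.001], [0.0, 0.001, -1.0]]
contact_force: [-0.3, -0.3, 0.1]
finger_gap: 12.2
```

```bash
python3 - <<'E'
from h import *
p,d=snap("side","side5"); q,e=snap("top","top5")
go([518.5,-368.5,30],0.8)
cv2.imwrite("pics/cmb3.png",np.hstack([cv2.resize(q[225:345,425:495],None,fx=5,fy=5),cv2.resize(p[165:235,370:440],(430,600),interpolation=2)])[...,::-1])
E
```

```text
clock 11.35 tcp [ 518.5 -368.5   55.5] yaw 0.78 gap 12.7 F [-0.9  0.1 -0.9] j [ 37.  36. -10.  98.   8.  47. -66.]
-> cm [-0.    0.    2.55] rad [ 0.  0. -0.]
```

View pics/cmb3.png

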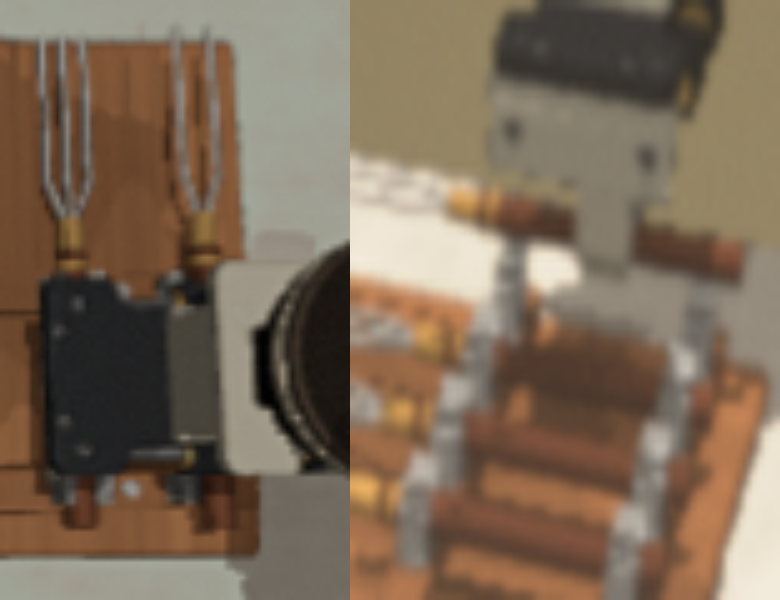

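```bash
python3 - <<'E'
from h import *
c=lambda q:[425+(q[0]+.5)/5-.5,225+(q[1]+.5)/5-.5]
print("held",onplane("top",[c(a) for a in((203,235),(217,505))],68).round(1).tolist())
print("three",onplane("top",[c(a) for a in((70,240),(83,500))],44).round(1).tolist())
E
```

```text
held [[579.9, -364.7, 68.0], [469.4, -365.9, 68.0]]
three [[579.9, -315.6, 44.0], [471.2, -317.5, 44.0]]
```

Call:
{"name": "play_rows", "arguments": {"increments": [[0,0.08,0.5,0,0,0,-1],[0,0.08,0.9,0,0,0,-1],[0,0.08,1.3,0,0,0,-1],[0,0.08,1.6,0,0,0,-1],[0,0.08,1.8,0,0,0,-1],[0,0.08,1.8,0,0,0,-1]]}}

```text
clock: 11.85
tcp_pos: [519.4, -369.2, 37.5]
tcp_rot: [[1.0, 0.014, 0.001], [0.014, -1.0, -0.001], [0.001, 0.001, -1.0]]
contact_force: [1.8, -0.2, 2.6]
finger_gap: 12.9
```

Call:
{"name": "play_rows", "arguments": {"increments": [[-0.05,0,0.3,0,0,0,-1],[-0.05,0,0.5,0,0,0,-1],[-0.05,0,0.7,0,0,0,-1],[-0.05,0,0.8,0,0,0,-1],[-0.05,0,0.8,0,0,0,-1]], "squeeze": 60}}

```text
clock: 12.27
tcp_pos: [518.6, -369.0, 30.6]
tcp_rot: [[1.0, 0.014, 0.001], [0.014, -1.0, -0.001], [0.001, 0.001, -1.0]]
contact_force: [-5.8, 3.8, 17.8]
finger_gap: 12.3
```

Call:
{"name": "play_rows", "arguments": {"increments": [[0,0,0.3,0,0,0,-1],[0,0,0.5,0,0,0,-1],[0,0,0.6,0,0,0,-1],[0,0,0.6,0,0,0,-1]]}}

```text
clock: 12.6
tcp_pos: [518.7, -369.1, 30.1]
tcp_rot: [[1.0, 0.014, 0.002], [0.014, -1.0, -0.002], [0.002, 0.002, -1.0]]
contact_force: [-17.6, 11.7, 60.3]
finger_gap: 12.4
```

Call:
{"name": "play_rows", "arguments": {"increments": [[0,0,-0.1,0,0,0,-1],[0,0,-0.1,0,0,0,-0.35],[0,0,-0.1,0,0,0,-0.35],[0,0,-0.1,0,0,0,-0.35],[0,0,-2,0,0,0,-0.35],[0,0,-5,0,0,0,-0.35],[0,0,-9,0,0,0,-0.35],[0,0,-12,0,0,0,-0.35]]}}

```text
clock: 13.27
tcp_pos: [518.6, -369.0, 151.3]
tcp_rot: [[1.0, 0.014, 0.002], [0.014, -1.0, -0.002], [0.002, 0.002, -1.0]]
contact_force: [0.8, -0.0, 0.9]
finger_gap: 29.7
```

```bash
python3 - <<'E'
from h import *
go([445,0,150],3.15)
E
```

```text
clock 13.27 tcp [ 518.6 -369.   151.3] yaw 0.77 gap 29.7 F [ 0.8 -0.   0.9] j [ 38.  30. -11.  93.   6.  57. -64.]
-> cm [ -6.86 -37.     0.05] rad [ 0.002 -0.001 -0.041]
```

Call:
{"name": "play_rows", "arguments": {"increments": [[-10.7,-50,0,0,0,-0.041,-1],[-10.7,-50,0,0,0,-0.041,-1],[-10.7,-50,0,0,0,-0.041,-1],[-10.7,-50,0,0,0,-0.041,-1],[-10.7,-50,0,0,0,-0.041,-1],[-10.7,-50,0,0,0,-0.041,-1],[-10.7,-50,0,0,0,-0.041,-1],[-10.7,-50,0,0,0,-0.041,-1]]}}

```text
clock: 13.93
tcp_pos: [443.5, -42.3, 149.6]
tcp_rot: [[0.999, 0.054, 0.001], [0.054, -0.999, -0.002], [0.001, 0.002, -1.0]]
contact_force: [1.0, 0.1, 0.4]
finger_gap: 0.2
```

```bash
python3 - <<'E'
from h import *
p,d=snap("side","side6"); q,e=snap("top","top6")
go([405,128,105],3.15)
cv2.imwrite("pics/cmb4.png",np.hstack([cv2.resize(q[220:345,370:485],(368,400)),cv2.resize(p[180:260,330:445],(432,400),interpolation=2)])[...,::-1])
E
```

```text
clock 14.03 tcp [443.  -37.4 149.8] yaw 3.65 gap 0.5 F [ 0.9 -0.4  1.4] j [ 14.  15. -19. 119.   6.  47. -95.]
-> cm [ -2.74 -16.74   4.49] rad [-0.001 -0.     0.009]
```

View pics/cmb4.png

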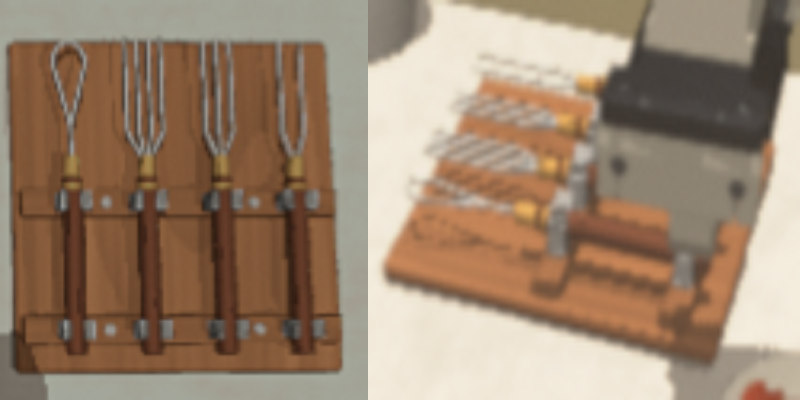

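Call:
{"name": "play_rows", "arguments": {"increments": [[-2.7,-16.7,0,0,0,0.009,-1],[-2.7,-16.7,2,0,0,0.009,-1],[-2.7,-16.7,4,0,0,0.009,-1],[-2.7,-16.7,4.5,0,0,0.009,-1],[-2.7,-16.7,4.5,0,0,0.009,-1],[-2.7,-16.7,8,0,0,0.009,-1],[-2.7,-16.7,11.2,0,0,0.009,-1],[-2.7,-16.7,11.2,0,0,0.009,-1]]}}

```text
clock: 14.7
tcp_pos: [402.5, 126.6, 33.4]
tcp_rot: [[0.998, 0.056, -0.007], [0.056, -0.998, -0.002], [-0.007, 0.001, -1.0]]
contact_force: [-1.3, -1.1, -0.1]
finger_gap: 0.6
```

```bash
python3 - <<'E'
from h import *
go(np.array([596.7,139.3,38])-139*np.array([.9985,.055,0])-10*np.array([.9985,.055,0]),3.15)
go(np.array([596.7,139.3,38])-0*np.array([.9985,.055,0]),3.15)
E
```

```text
clock 14.7 tcp [402.5 126.6  33.4] yaw 3.2 gap 0.6 F [-1.3 -1.1 -0.1] j [  -9.   25.  -20.  128.   16.   30. -128.]
-> cm [ 4.56 -0.2  -0.49] rad [0.001 0.007 0.001]
clock 14.7 tcp [402.5 126.6  33.4] yaw 3.2 gap 0.6 F [-1.3 -1.1 -0.1] j [  -9.   25.  -20.  128.   16.   30. -128.]
-> cm [19.46 -0.19 -0.6 ] rad [0.001 0.007 0.001]
```

Call:
{"name": "play_rows", "arguments": {"increments": [[3.5,-0.2,-0.4,0,0.007,0,-1],[4.4,-0.2,-0.4,0,0.007,0,-1],[5.4,-0.2,-0.4,0,0.007,0,-1],[6.6,-0.2,-0.4,0,0.007,0,-1],[7.8,-0.2,-0.4,0,0.007,0,-1],[9,-0.2,-0.4,0,0.007,0,-1],[10.2,-0.2,-0.4,0,0.007,0,-1],[11.4,-0.2,-0.4,0,0.007,0,-1]]}}

```text
clock: 15.37
tcp_pos: [516.3, 134.6, 37.5]
tcp_rot: [[0.998, 0.055, -0.001], [0.055, -0.998, -0.001], [-0.001, 0.001, -1.0]]
contact_force: [-3.1, 0.9, 2.0]
finger_gap: 0.5
```

Call:
{"name": "play_rows", "arguments": {"increments": [[1.3,0,0,0,0,0,-1],[2.4,0,0,0,0,0,-1],[3.5,0,0,0,0,0,-1],[4.6,0,0,0,0,0,-1],[5.6,0,0,0,0,0,-1],[6.4,0,0,0,0,0,-1],[7,0,0,0,0,0,-1],[7.4,0,0,0,0,0,-1]]}}

```text
clock: 16.03
tcp_pos: [589.3, 138.1, 38.4]
tcp_rot: [[0.999, 0.055, -0.003], [0.055, -0.999, -0.002], [-0.003, 0.001, -1.0]]
contact_force: [-6.6, -1.2, 4.5]
finger_gap: 0.7
```

```bash
python3 - <<'E'
from h import *
go([596.7,139.3,38],3.15)
E
```

```text
clock 16.03 tcp [589.3 138.1  38.4] yaw 3.13 gap 0.7 F [-6.6 -1.2  4.5] j [  -6.   37.  -19.  102.   16.   44. -119.]
-> cm [ 0.74 -0.08  0.04] rad [ 0.001  0.003 -0.   ]
```

Call:
{"name": "play_rows", "arguments": {"increments": [[0.3,0,0,0,0,0,-1],[0.6,0,0,0,0,0,-1],[0.9,0,0,0,0,0,-1],[1.1,0,0,0,0,0,-1],[1.2,0,0,0,0,0,-1],[1.2,0,0,0,0,0,-1]]}}

```text
clock: 16.53
tcp_pos: [594.7, 138.2, 38.7]
tcp_rot: [[0.998, 0.056, -0.015], [0.056, -0.998, -0.004], [-0.015, 0.003, -1.0]]
contact_force: [-23.4, -0.8, 15.0]
finger_gap: 0.3
```

Same stop position (594.7 vs 594.6) as at release. Back off and look.

Call:
{"name": "play_rows", "arguments": {"increments": [[-2,0,0,0,0,0,-1],[-5,0,0,0,0,0,-1],[-8,0,0,0,0,0,-1],[-9,0,-3,0,0,0,-1],[-12,5,-7,0,0,0,-1],[-15,12,-11,0,0,0,-1],[-18,19,-14,0,0,0,-1],[-18,19,-14,0,0,0,-1]]}}

```text
clock: 17.2
tcp_pos: [449.4, -2.3, 153.1]
tcp_rot: [[0.998, 0.056, -0.013], [0.056, -0.998, -0.004], [-0.014, 0.003, -1.0]]
contact_force: [0.9, -1.1, 0.0]
finger_gap: 0.4
```

```bash
python3 - <<'E'
from h import *
p,d=snap("side","side7"); q,e=snap("top","top7")
def cl(n,d):
    v,u=np.mgrid[0:480,0:640]; cc,r=ray(n,np.c_[u.ravel(),v.ravel()]); return (cc+r*d.reshape(-1,1)).reshape(480,640,3)
for n,im,dd in(("side",p,d),("top",q,e)):
    X=cl(n,dd);x,y,z=X[...,0],X[...,1],X[...,2]; h,s,vv=cv2.split(cv2.cvtColor(im,cv2.COLOR_RGB2HSV))
    m=(dd>0)&(z>56)&(z<72)&(x>400)&(x<620)&(y>-20)&(y<290)&(h>=13)&(h<26)&(s>60)&(vv>120)
    a=np.array([.9985,.055]); print(n,m.sum(),"panel vs start",np.percentile(X[m][:,:2]@a,[3,50,97]).round(1)-np.array([602.7,139.6])@a)
    hm=(dd>0)&(z>36)&(z<60)&(x>470)&(x<550)&((h<12)|(h>172))&(s>90)&(vv<110)
    for yc in(-217,-267,-317,-367):
        k=hm&(abs(y-yc)<14)&((x<465)|(abs(x-518)<28)); print(n,yc,k.sum(),np.median(X[k],0).round(1) if k.any() else "")
o=get_obs();print(o["clock"],o["tcp_pos"],o["contact_force"])
b=cv2.resize(p[170:420,130:450],None,fx=1.6,fy=1.6);a=cv2.resize(q[130:350,130:490],(510,312));
cv2.imwrite("pics/fin.png",np.vstack([b[:,:510],a])[:,:,::-1][:600+112])
E
python3 -c "
import cv2;a=cv2.imread('pics/fin.png');cv2.imwrite('pics/fin2.png',cv2.resize(a,None,fx=.84,fy=.84))"
```

```text
side 715 panel vs start [-5.07395 -0.37395 19.12605]
side -217 0 
side -267 0 
side -317 0 
side -367 0 
top 737 panel vs start [-6.57395  0.12605 20.62605]
top -217 175 [ 515.3 -216.4   45.7]
top -267 165 [ 517.5 -265.9   45.8]
top -317 165 [ 518.  -315.8   45.7]
top -367 159 [ 518.1 -365.1   45.4]
17.3 [449.39351662  -7.3436802  154.12131002] [ 0.57200393  1.0764517  -0.01235242]
```

View pics/fin2.png

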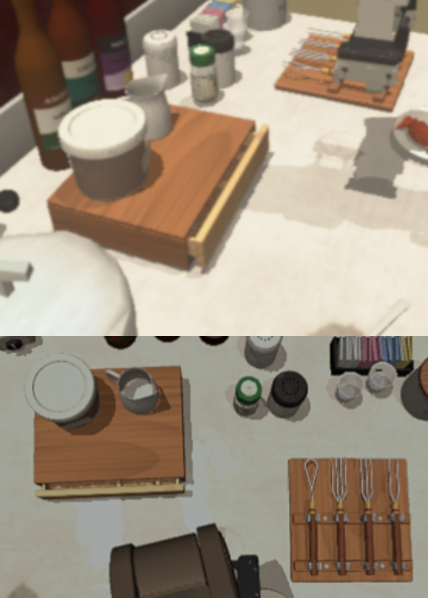

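```bash
python3 -c "
from bench import *
print(hand_in())"
```

```text
the job is handed in; nothing more can be done
None
```

The two-pronged fork is in the free clips, prongs pointing the same way as the other tools. The drawer is latched shut with the ring dipper inside. The job was handed in at about 17.3 s of the 64 s allowed; `hand_in` gave no verdict.

I pressed the panel to its stop and it sprang out about 46 mm. I then pulled it open to about 139 mm by its top edge and took the fork from the far row. The fork went into the clips with a push that peaked at about 60 N. Finally I pushed the drawer back to the same stop (594.7 mm, against 594.6 mm when I released it).

**Last checks**
- **Drawer:** both cameras put the panel within 0.4 mm of where it was latched at the start.
- **Fork height:** the top camera shows its handle at 45.4 mm, against 45.7–45.8 mm for its three neighbours.
- **Fork spacing:** it sits 49.3 mm from the next tool, where 50 mm is nominal.
- **Surroundings:** the other tools, tub, pitcher, jar and shaker look undisturbed, and the arm is clear of everything.

**Failed or disagreed**
- The top camera read the held fork about 3 mm off in y compared with the arm. I corrected for this before snapping it in.
- The side camera could not check the rack at the end, because the arm blocked its view, so the fork's final position rests on the top camera alone.
- I did not see the ring dipper after the drawer closed. It was last seen in its row with the drawer open.

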